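# Shut and lock the bench service box

### The arm

A 6-joint arm with a two-finger parallel gripper is mounted at the origin on the work surface. World frame = base frame: x ahead of the robot, y to its left, z up, the work surface at z = 0. Lengths are in m, angles in degrees, forces in N, time in s.
With the tool pointing down it reaches from about 0.25 to 0.725 m from the base axis. Payload 9.7 kg.
Tool frame: the origin (TCP) lies midway between the tips of the shut fingers; the grasp point (between the pads) lies 19 mm behind it; z points along the fingers, y is the direction in which the jaws open and shut (so a half turn about z gives the same grasp; the last joint's range is limited). The gripper opens to 85 mm and grips with 20 to 120 N. Pads are 22 mm wide; open, the fingers measure 114 mm over their backs; the gripper's body (76 mm by 85 mm) begins 54 mm behind the grasp point. The pads swing forward as they close: fully open they stand 13 mm farther back than shut.
Start: joints at [0, 4.979, 10.078, 95.1, 0, 90], TCP at [0.55, -0, 0.204] pointing down, gripper open.
Joint ranges: [-179.16, 179.16], [-48.56, 103.87], [-65.8, 70.77], [-126.05, 130.52], [-82.76, 87.17], [-180, 180]. Speed limits (degrees/s): [127.2, 127.2, 147.25, 180, 180, 180].

### API

Orientations are given as [roll, pitch, yaw] about the fixed x, y, z axes, in that order (R = Rz(yaw) Ry(pitch) Rx(roll)).
In Python, from workcell import get_obs, camera, get_calibration, job_done gives the robot as it stands.
- The arm moves only by the tool play_rows, never from a script. Its argument "commands" is text: rows parted by semicolons, each of 5 numbers parted by spaces: the opening, from 0 (shut) to 1 (fully open), then the shift along the world's x, y, z in mm, then the turn about the world's z in degrees. A call has 1 to 10 rows; each row is the pose to reach, as a shift and turn from the pose commanded when the call began; what a row does not reach only later rows make up. A row lasts 1/12 s, in which the tool goes at most 41.7 mm and 7.16 degrees, less where a joint would pass 70% of its speed; a pose out of reach is approached as far as the arm can. A call with a gripper value outside its range is refused whole. The fingers move at their own pace and stop on an object; "force" is the grip in N (left out, the last holds). Time passes only in rows, so rows that repeat a pose let the fingers close. It gives the time, the measured TCP pose, the force and the opening at its end, in the units of the state.
- get_obs(): the state, without advancing time (a new reading comes with each control period).
- camera(name): name is "scene" or "side" or "wrist"; returns the picture (480x640x3 uint8, red, green, blue); there is no depth.
- get_calibration(name): a dict with "fx", "fy", "cx", "cy" (pixels), "eye" and "attitude" of the camera in the world; the wrist camera has in their place "mount" (4x4, takes a point from camera to tool coordinates, whose origin is the TCP and whose axes are the flange's). Camera axes: x right, y down, z forward; pixel columns grow to the right and rows downward; lengths in m; the calibration is good to about 2 mm. A picture is of the moment at which its call begins: read the wrist's pose just before it. get_calibration takes no time and is no camera call.
- job_done(): hands the job in, once; it reports no verdict.
The state is a dict: "time": time; "q": joint angles; "qd": joint speeds; "joint_efforts": joint torques, N m; "ee_pos": TCP position; "tcp_rot": TCP orientation; "wrist_force": force on the tool from outside, world axes, zero at the start; "torque": the same for the moment, N m; "opening": finger opening in m.
Only numpy, scipy, OpenCV 4.12 (cv2) and the standard library are available. Lean on these libraries where they do the work, as an engineer would, in place of code of your own. Each camera call takes 0.05 s, during which the arm holds its last target.

### The job

Close up the service box on the lab bench: with the fingertips, push the blue sliding panel by its yellow lip until it is fully home against its end stop, then set the fingertips in the slot of the orange quarter-turn fastener and turn it clockwise (seen from above) a quarter turn to its stop, so that its tongue lies behind the panel and locks it. Only push and turn, lift nothing, and leave the weight, the cup and the magnet where they are; finish with the hand clear.

Things in the scene. Friction and masses are not known exactly. Their poses are not given: they have to be found in the camera images.
- service_box: Fixed grey box, 290 (x) x 230 (y) x 50 mm high; origin at the centre of its underside; +x is the panel's closing direction, z up. On its flat top: panel track y = -20 to +80 mm, aluminium guides up to 60.5 mm above the bench over the panel's side edges (the right one only beyond x = -8 mm), end stop face at x = +130 mm; fastener axis at x = -21, y = -68 mm.
- panel: Blue panel, 140 (x) x 97 (y) x 6 mm, 0.35 kg, captive under the guides, slides along the box's x (about 2 N friction). Origin at the centre of its underside, 50 mm above the bench, axes as the box's. Home: origin at x = +60, y = +30 mm of the box; starts 55 to 85 mm short of that (towards -x), where its side edge blocks the fastener's tongue.
- push_lip (a point): Centre of the top edge of the panel's yellow upright lip: 10 mm thick (x), 60 mm long (y), 16 mm above the panel's top face. The point is 72 mm above the bench, 20 mm to -x of the panel's centre. Push its -x face towards the box's +x; 45 mm of flat panel lies behind that face.
- cam (a joint): Angle of the fastener, rad: 0 = open (tongue points to the box's -x), grows clockwise seen from above, 1.571 = locked, a hard stop (tongue points to the box's +y, across the track just behind the panel). Starts between 0 and 0.25. Stays where left; turning takes about 0.08 N m.
- cam_slot (a point): Centre of the slot's floor, on the fastener's turning axis, 60 mm above the bench. The fastener is an orange round rotor, 84 mm across, its rim 76 mm above the bench. The slot is open upward, 68 mm long x 30 mm wide x 16 mm deep, centred on the axis, long along this point's x axis (turns with the rotor).
- tongue_tip (a point): End of the orange tongue, a flat bar 18 mm wide, 5.5 mm thick, that reaches 64 mm from the turning axis (22 mm beyond the rotor's edge) along the slot's direction, at the height of the panel.
- brass_weight: Loose brass weight, 42 mm across, 58 mm high, standing on the bench; origin at the centre of its underside. Leave alone.
- calorimeter: Loose aluminium cup, 64 mm across, 65 mm high, standing on the bench; origin at the centre of its underside. Leave alone.
- bar_magnet: Loose bar magnet, half red, half blue, 80 x 16 x 12 mm, lying on the bench; origin at the centre of its underside, x along it. Leave alone.
There are look-alikes about, which are no part of the job. Of the things like the panel, leave any that is black or pink; of the rest the smaller one is meant.

How it is judged (in metres and radians):
On the way, in this order (a step that is already met when the one before it is completed fails the run):
1. the panel is pushed fully home while the fastener is still open (x of panel in the frame of service_box above 0.056 m and value of joint cam below 0.6 rad), for 0.2 s.
2. the fastener is turned clockwise to its stop with the panel home (x of panel in the frame of service_box above 0.056 m and value of joint cam above 1.45 rad), for 0.2 s.
At the end, for the whole second after the job is handed in: The panel is home against the end stop (within 4 mm), the fastener is within 7 degrees of its locked stop, all at rest, and the weight, cup and magnet are within 15 mm of where they stood (all of step 2 and linear speed of panel below 0.02 m/s and velocity of joint cam between -0.1 and 0.1 rad/s and distance of each of brass_weight, calorimeter, bar_magnet from where it was at the start of the episode below 0.015 m); the robot touches nothing.
It fails at once if the panel is lifted or forced out of its guides (z of panel in the frame of service_box above 0.056 m).
It fails at once if the brass weight is moved, tipped or lifted (distance of brass_weight from where it was at the start of the episode above 0.015 m or angle between brass_weight's own z axis and vertical above 0.3 rad).
It fails at once if the cup is moved, tipped or lifted (distance of calorimeter from where it was at the start of the episode above 0.015 m or angle between calorimeter's own z axis and vertical above 0.3 rad).
It fails at once if the magnet is moved, tipped or lifted (distance of bar_magnet from where it was at the start of the episode above 0.015 m or angle between bar_magnet's own z axis and vertical above 0.3 rad).
It also fails if it takes over 50 s, if anything falls off the work surface, if the arm or the gripper's body presses on something with over 40 N, if the wrist force passes 120 N, or if a joint passes its speed limit or range.

## Working session

There is one attempt and no reset: what is moved stays moved. The work goes in short steps, Python scripts to look and compute and a tool call to move; the robot and the scene stay as the last step left them, time stands still between calls to the robot, and variables do not carry over. Pictures are saved under pics/ and viewed, and the job is handed in when it is done.

Besides the shell and the picture viewer there is one more tool, called after "Request:" as name(argument=value, ...) on one line, values as JSON. play_rows: Moves the arm, as the interface text tells. Its arguments: {"type":"object","properties":{"commands":{"type":"string"},"force":{"type":"number"}},"required":["commands"]}

```bash
mkdir -p pics
python3 - <<'E'
from workcell import *
import cv2
o=get_obs();print(o)
for n in ("scene","side","wrist"):
    im=camera(n);cv2.imwrite(f"pics/{n}0.png",im[:,:,::-1]);print(n,get_calibration(n))
E
```

```text
{'time': 0.0, 'q': array([-1.86865456e-03,  5.01147329e+00,  1.00325766e+01,  9.51011645e+01,
       -1.78253857e-03,  9.00011162e+01]), 'qd': array([-0.09906304,  0.00497455,  0.01233394,  0.00398746, -0.02462113,
        0.05123487]), 'joint_efforts': array([ 7.68234549e-04, -5.20392072e+01,  4.64802504e+01,  1.63646933e-02,
        2.23589603e-05, -6.77332673e-05]), 'ee_pos': array([ 5.49710159e-01, -2.76288051e-05,  2.03762720e-01]), 'tcp_rot': array([-1.79919939e+02,  1.78409660e-03,  8.99970176e+01]), 'wrist_force': array([-0.34602292, -0.14734331,  0.41280793]), 'torque': array([-0.00633833,  0.03659334, -0.03019006]), 'opening': 0.0851153402167571}
scene {'fx': 486.5640498624565, 'fy': 486.5640498624565, 'cx': 320.914519563998, 'cy': 236.41026234454947, 'eye': array([1.10523789, 0.35287389, 1.03608396]), 'attitude': array([-147.00270899,   -0.81774054,  123.34686214])}
side {'fx': 460.26712503186974, 'fy': 460.26712503186974, 'cx': 315.4026504148266, 'cy': 244.46875921297865, 'eye': array([ 0.30817763, -0.52932437,  0.63732561]), 'attitude': array([-133.92713043,   -0.73739413,  -24.72344215])}
wrist {'fx': 350.86996784564775, 'fy': 350.86996784564775, 'cx': 321.98603930454135, 'cy': 235.63211789413157, 'mount': array([[-8.05768489e-04, -9.47620937e-01, -3.19396164e-01,
         8.15094323e-02],
       [ 9.99998651e-01, -1.22082231e-03,  1.09929115e-03,
         9.09406280e-04],
       [-1.43163727e-03, -3.19394847e-01,  9.47620642e-01,
        -1.68602191e-01],
       [ 0.00000000e+00,  0.00000000e+00,  0.00000000e+00,
         1.00000000e+00]])}
```

View pics/scene0.png

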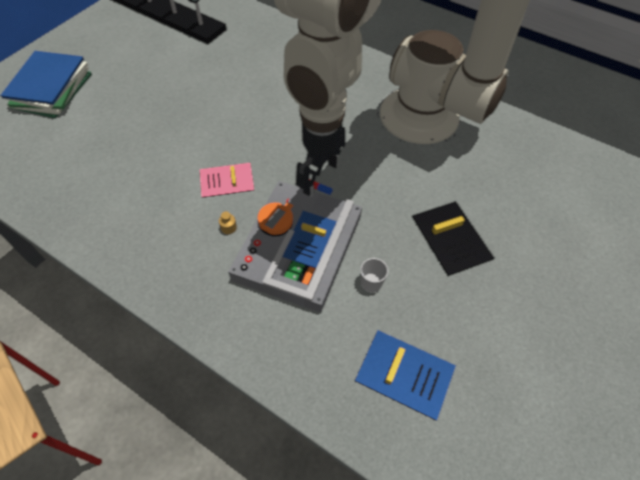

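View pics/side0.png

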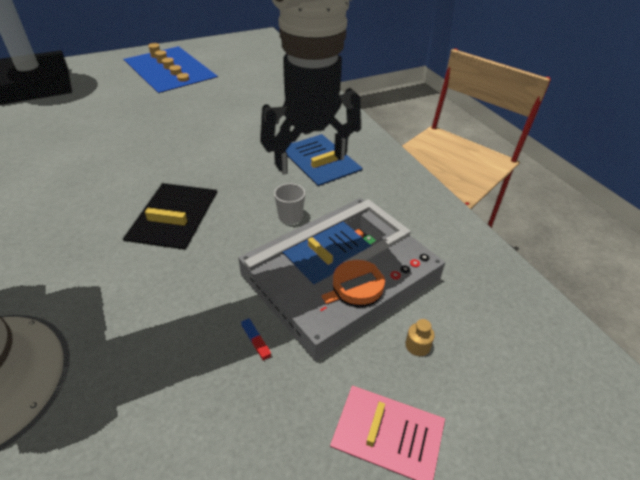

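View pics/wrist0.png

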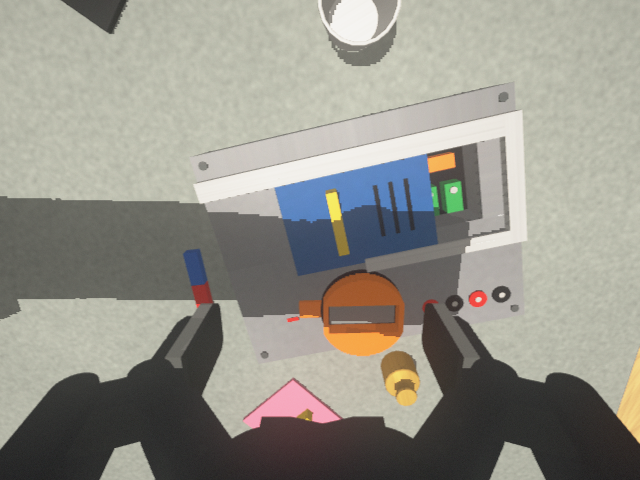

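Panel-like things, in scene pixels: the blue one in the box (308,238), a larger blue one lying on the bench (405,373), a pink one (227,180) and a black one (453,237). Black and pink are ruled out, and the blue one in the box is the smaller of the two left. I'll confirm it in a crop and measure from the wrist view.

```bash
cat > h.py <<'E'
import numpy as np, cv2
from scipy.spatial.transform import Rotation as R
from workcell import *
def wpose(o): return R.from_euler('xyz',o['tcp_rot'],degrees=True).as_matrix(),np.array(o['ee_pos'])
def cam(name,o=None):
    c=get_calibration(name);K=np.array([[c['fx'],0,c['cx']],[0,c['fy'],c['cy']],[0,0,1]])
    if name=='wrist':
        Rt,p=wpose(o);M=np.array(c['mount']);return K,Rt@M[:3,:3],Rt@M[:3,3]+p
    return K,R.from_euler('xyz',c['attitude'],degrees=True).as_matrix(),np.array(c['eye'])
def cast(C,uv,z):
    K,Rc,e=C;d=Rc@np.linalg.inv(K)@np.array([uv[0],uv[1],1.]);return e+d*(z-e[2])/d[2]
def proj(C,P):
    K,Rc,e=C;q=K@(Rc.T@(np.array(P)-e));return q[:2]/q[2]
def blobs(im,lo,hi,amin=60):
    h=cv2.cvtColor(im,cv2.COLOR_RGB2HSV);m=cv2.inRange(h,lo,hi)
    cs,_=cv2.findContours(m,cv2.RETR_EXTERNAL,cv2.CHAIN_APPROX_NONE)
    return sorted([c for c in cs if cv2.contourArea(c)>amin],key=cv2.contourArea,reverse=True)
E
python3 - <<'E'
from h import *
im=cv2.imread('pics/wrist0.png')[:,:,::-1].copy();o=get_obs();C=cam('wrist',o)
for nm,lo,hi,z in (('yellow',(22,120,60),(35,255,255),.072),('blue',(100,130,40),(125,255,255),.056),('orange',(5,150,60),(19,255,255),.076),('red',(0,150,90),(4,255,255),.012)):
    for c in blobs(im,lo,hi)[:4]:
        r=cv2.minAreaRect(c);b=cv2.boxPoints(r)
        print(nm,cv2.contourArea(c),np.round(r[0]),np.round(r[1]),round(r[2],1),'ctr',np.round(cast(C,r[0],z),4),'\n',np.round(b).tolist(),np.round([cast(C,x,z)[:2] for x in b],4).tolist())
sc=cv2.imread('pics/scene0.png')[150:320,180:400]
a=cv2.resize(sc,None,fx=3,fy=3,interpolation=cv2.INTER_CUBIC);cv2.imwrite('pics/cropscene.png',a)
w=cv2.imread('pics/wrist0.png')[70:370,180:540];cv2.imwrite('pics/cropw.png',cv2.resize(w,None,fx=2,fy=2,interpolation=cv2.INTER_CUBIC))
E
```

```text
yellow 591.5 [337. 222.] [66. 11.] 78.7 ctr [ 0.5643 -0.0073  0.072 ] 
 [[325.0, 191.0], [336.0, 189.0], [349.0, 253.0], [338.0, 256.0]] [[0.5536, 0.0207], [0.5631, 0.0226], [0.5756, -0.0371], [0.5656, -0.0392]]
yellow 109.0 [396. 376.] [ 9. 21.] 63.4 ctr [ 0.6286 -0.175   0.072 ] 
 [[385.0, 377.0], [404.0, 368.0], [408.0, 376.0], [389.0, 385.0]] [[0.6167, -0.1759], [0.6355, -0.1641], [0.6404, -0.1742], [0.6215, -0.1862]]
blue 1925.5 [386. 191.] [41. 92.] 88.7 ctr [0.6091 0.018  0.056 ] 
 [[339.0, 172.0], [431.0, 169.0], [432.0, 210.0], [340.0, 212.0]] [[0.5665, 0.0355], [0.6487, 0.0372], [0.6533, -0.0001], [0.5679, -0.002]]
blue 765.0 [304. 210.] [27. 46.] 77.5 ctr [5.343e-01 3.000e-04 5.600e-02] 
 [[279.0, 201.0], [324.0, 191.0], [329.0, 218.0], [285.0, 228.0]] [[0.5111, 0.0083], [0.5523, 0.0175], [0.5579, -0.0077], [0.5156, -0.0174]]
blue 376.0 [194. 268.] [34. 14.] 75.3 ctr [ 0.4256 -0.0585  0.056 ] 
 [[183.0, 253.0], [197.0, 250.0], [206.0, 282.0], [192.0, 286.0]] [[0.4166, -0.0433], [0.4304, -0.0395], [0.435, -0.0741], [0.4207, -0.0782]]
orange 5364.5 [363. 314.] [82. 80.] 90.0
[... 312 characters left out ...]
6376, 0.0502], [0.6593, 0.0548], [0.6635, 0.0424], [0.6415, 0.0377]]
orange 312.5 [310. 308.] [17. 21.] 90.0 ctr [ 0.5398 -0.0922  0.076 ] 
 [[300.0, 300.0], [321.0, 300.0], [321.0, 317.0], [300.0, 317.0]] [[0.53, -0.083], [0.5499, -0.083], [0.5499, -0.1015], [0.5296, -0.1015]]
red 252.5 [202. 294.] [20. 16.] 76.8 ctr [ 0.4128 -0.1112  0.012 ] 
 [[192.0, 286.0], [207.0, 283.0], [212.0, 303.0], [196.0, 306.0]] [[0.4025, -0.1008], [0.4204, -0.0963], [0.4231, -0.1217], [0.4049, -0.1264]]
red 196.5 [477. 299.] [16. 16.] 45.0 ctr [ 0.7301 -0.1171  0.012 ] 
 [[466.0, 299.0], [478.0, 288.0], [489.0, 298.0], [477.0, 310.0]] [[0.7172, -0.1174], [0.7284, -0.1027], [0.7431, -0.1168], [0.7319, -0.1319]]
```

View pics/cropw.png

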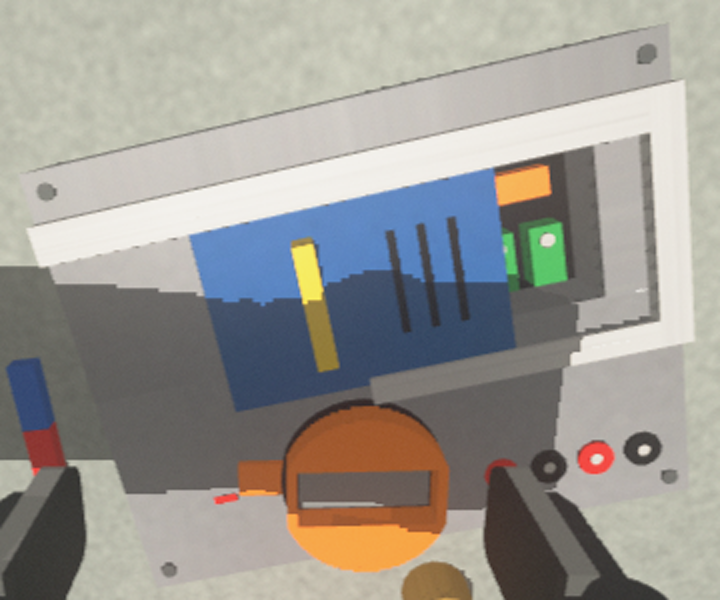

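Run:
```python
from h import *
o=get_obs();C=cam('wrist',o)
s=[np.array(p)/2+(180,70) for p in ((46,191),(647,53),(669,476),(169,569))]
P=np.array([cast(C,p,.05)[:2] for p in s]);print(P,P.mean(0))
g=[cast(C,np.array(p)/2+(180,70),.0605)[:2] for p in ((28,228),(685,82))];d=g[1]-g[0]
yaw=[np.degrees(np.arctan2(*(P[1]-P[0])[::-1])),np.degrees(np.arctan2(*(P[2]-P[3])[::-1])),np.degrees(np.arctan2(*d[::-1]))];print(yaw)
y=np.radians(np.mean(yaw[:3]));Rz=np.array([[np.cos(y),-np.sin(y)],[np.sin(y),np.cos(y)]]);c=P.mean(0)
print('screws in box',(P-c)@Rz)
f=c+Rz@[-.021,-.068];print('fastener',f)
# slot corners (rim z .076) crop coordinates
for nm,q,z in (('slotrim',((298,471),(431,471),(431,518),(298,518)),.076),):
    S=np.array([cast(C,np.array(p)/2+(180,70),z)[:2] for p in q]);print(S,S.mean(0))
l=cast(C,(337,222),.072)[:2];print('lip',l,(l-c)@Rz,'travel',.040-((l-c)@Rz)[0])
for n,uv,z in (('weight',(405,396),.058),('cup',(358,8),.065)): print(n,cast(C,uv,z))
# scene check
C2=cam('scene');im=cv2.imread('pics/scene0.png')[:,:,::-1].copy()
for cc in blobs(im,(22,120,60),(35,255,255),30): 
    uv=np.array(cv2.minAreaRect(cc)[0]);print('sc yellow',uv,cast(C2,uv,.072))
for cc in blobs(im,(5,150,60),(19,255,255),30): 
    uv=np.array(cv2.minAreaRect(cc)[0]);print('sc orange',uv,cast(C2,uv,.076))
print(proj(C2,[*f,.076]),proj(cam('side'),[*f,.076]))
```

```text
[[ 0.44283587  0.04014436]
 [ 0.70636741  0.09830962]
 [ 0.75161145 -0.10703839]
 [ 0.48785031 -0.16452129]] [ 0.59716626 -0.03327642]
[np.float64(12.446467656882549), np.float64(12.294538279267334), np.float64(12.237150388445333)]
screws in box [[-0.13509938  0.10467395]
 [ 0.1347742   0.10524113]
 [ 0.13513871 -0.10503178]
 [-0.13481352 -0.1048833 ]]
fastener [ 0.59116662 -0.1041919 ]
[[ 0.55755864 -0.08894728]
 [ 0.62114483 -0.08901196]
 [ 0.62286766 -0.11506268]
 [ 0.55770431 -0.11499417]] [ 0.58981886 -0.10200402]
lip [ 0.56431574 -0.00697249] [-0.02647805  0.03271035] travel 0.06647805210910543
weight [ 0.64360983 -0.21388491  0.058     ]
cup [0.57839037 0.16015222 0.065     ]
sc yellow [448.02023315 224.05819702] [0.37397371 0.25536843 0.072     ]
sc yellow [394.42749023 365.17599487] [0.75101464 0.31409243 0.072     ]
sc yellow [312.94497681 229.1835022 ] [ 0.56809992 -0.00687287  0.072     ]
sc orange [274.5 218.5] [ 0.59621414 -0.09941113  0.076     ]
sc orange [307.2260437  274.89727783] [0.67969437 0.05259051 0.076     ]
[274.14182935 216.1748691 ] [359.3927874  278.05019697]
```

View pics/cropscene.png

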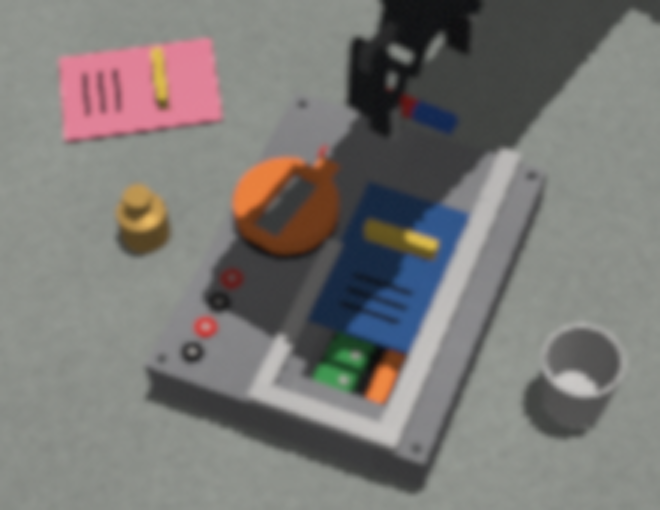

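The crops confirm it: the small blue panel with the yellow lip sits in the box, at wrist pixel (337,222). The screws give a box yaw of 12.3°, and the panel has about 66 mm still to travel. The fastener axis is at (0.591, -0.104).

Request:
play_rows(commands="0 -8 -8 -20 6; 0 -16 -16 -40 12; 0 -16 -16 -60 12; 0 -16 -16 -80 12; 0 -16 -16 -80 12; 0 -16 -16 -80 12; 0 -16 -16 -80 12; 0 -16 -16 -80 12; 0 -16 -16 -80 12; 0 -16 -16 -80 12", force=60)

```text
time: 0.98
ee_pos: [0.5345, -0.0159, 0.1254]
tcp_rot: [179.9, 0.0, 102.0]
wrist_force: [0.8, 0.0, -0.1]
opening: 0.0
```

Run:
```python
from h import *
o=get_obs();print(o['time'],o['q'],o['ee_pos'],o['tcp_rot'],o['opening'])
im=camera('wrist');cv2.imwrite('pics/w1.png',im[:,:,::-1])
cv2.imwrite('pics/s1.png',cv2.resize(camera('side')[160:380,220:460,::-1],None,fx=3,fy=2.7))
```

```text
0.9833 [-1.70792344e+00  1.92040912e+00 -1.88125123e+00  8.61244761e+01
  1.17130421e-03  7.62848849e+01] [ 0.53448061 -0.01593062  0.12538709] [1.79927965e+02 1.63747372e-02 1.02007182e+02] 2.3106012209503546e-06
```

View pics/w1.png

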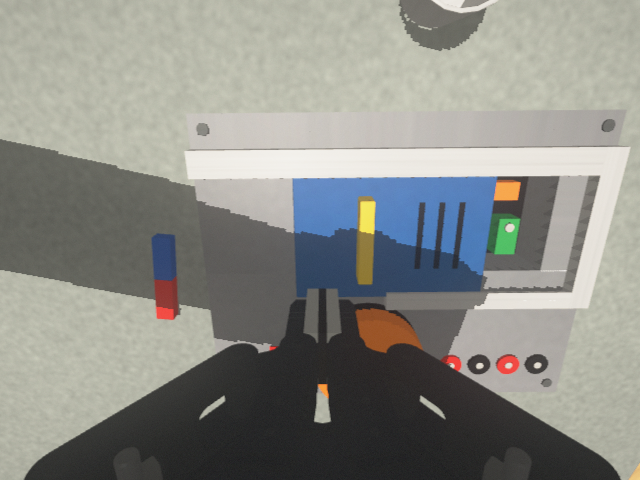

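View pics/s1.png

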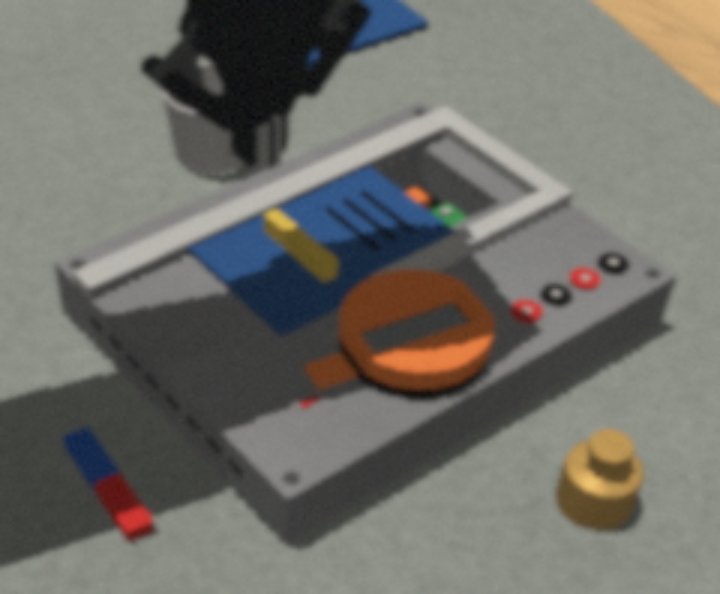

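The wrist view shows the shut fingertips above and behind the lip (tips about (322,290), lip about (366,240)). I'll go down and start the push.

Request:
play_rows(commands="0 0 0 -25 0; 0 0 0 -50 0; 0 0 0 -62 0; 0 0 0 -62 0; 0 7.8 1.7 -62 0; 0 15.6 3.4 -62 0; 0 23.4 5.1 -62 0; 0 31.3 6.8 -62 0; 0 31.3 6.8 -62 0")

```text
time: 1.83
ee_pos: [0.5673, -0.0088, 0.0631]
tcp_rot: [179.9, 0.0, 102.0]
wrist_force: [0.5, -0.1, 0.1]
opening: 0.0002
```

Run:
```python
from h import *
o=get_obs();print(o['time'],o['ee_pos'],o['wrist_force'])
im=camera('wrist');cv2.imwrite('pics/w2.png',im[:,:,::-1])
```

```text
1.8333 [ 0.56731221 -0.00878323  0.06305871] [ 0.52295995 -0.12419319  0.10509546]
```

View pics/w2.png

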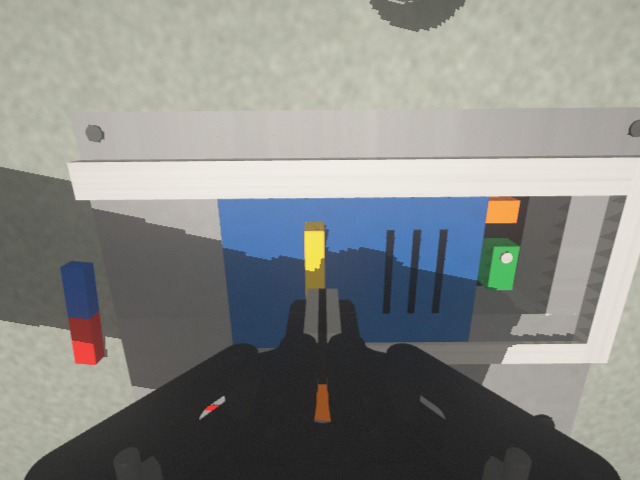

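Run:
```python
from h import *
o=get_obs();C=cam('wrist',o)
c=np.array([.59717,-.03328]);y=np.radians(12.33);Rz=np.array([[np.cos(y),-np.sin(y)],[np.sin(y),np.cos(y)]])
B=lambda p:(np.array(p[:2])-c)@Rz
print('tcp',proj(C,o['ee_pos']),B(o['ee_pos']))
for uv,z in (((304,232),.072),((325,232),.072),((305,288),.072),((325,288),.072),((219,199),.056),((484,197),.056),((94,133),.05)):print(uv,np.round(B(cast(C,uv,z)),4))
```

```text
tcp [320.22447092 279.39631869] [-0.02491345  0.03034006]
(304, 232) [-0.0324  0.0598]
(325, 232) [-0.0224  0.0597]
(305, 288) [-0.0326  0.0301]
(325, 288) [-0.0225  0.03  ]
(219, 199) [-0.0761  0.0726]
(484, 197) [0.0587 0.0727]
(94, 133) [-0.1366  0.105 ]
```

Run:
```python
from h import *
o=get_obs()
im=camera('side').copy();C=cam('side')
print(proj(C,o['ee_pos']))
cv2.imwrite('pics/s2.png',cv2.resize(im[160:360,220:460,::-1],None,fx=3.3,fy=3))
im=camera('scene').copy();C=cam('scene');print(proj(C,o['ee_pos']))
cv2.imwrite('pics/sc2.png',cv2.resize(im[160:320,220:400,::-1],None,fx=4,fy=3.7))
```

```text
[320.74200761 250.74464317]
[312.62696254 230.42756556]
```

View pics/s2.png

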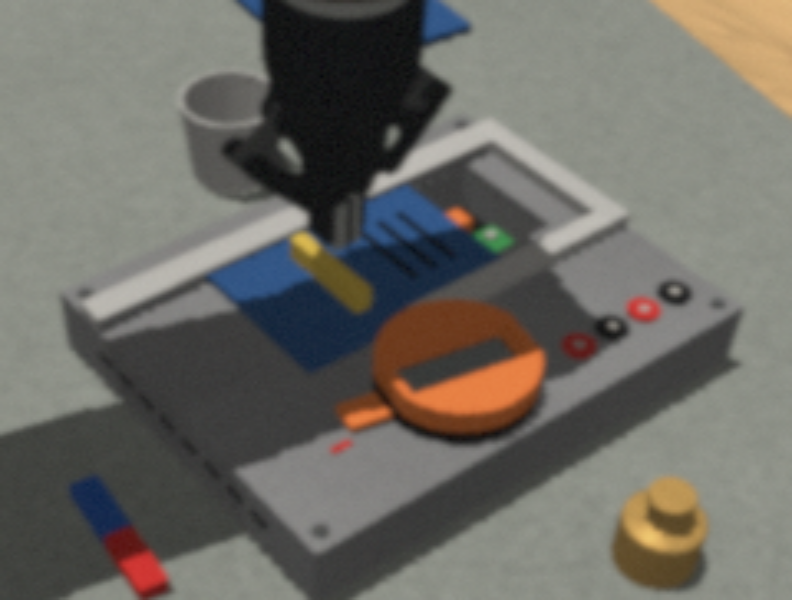

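View pics/sc2.png

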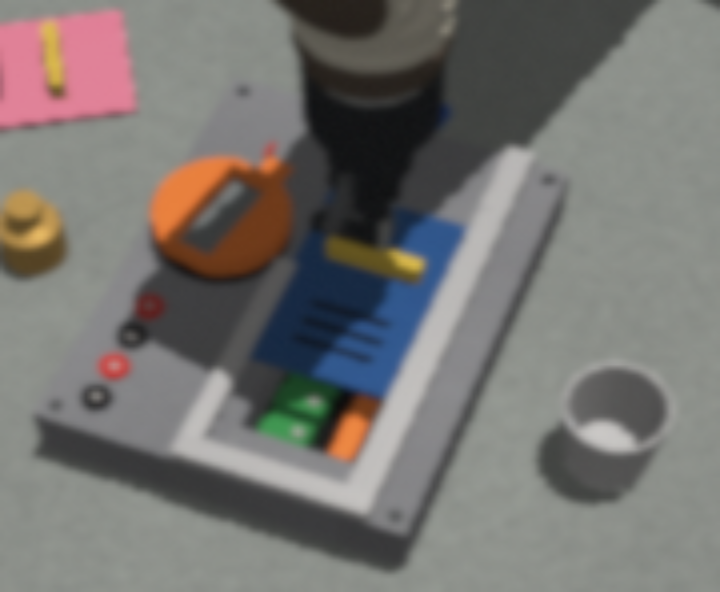

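Run:
```python
from h import *
o=get_obs();C=cam('wrist',o);S=cam('side');T=cam('scene')
y=np.radians(12.33)
for dz in (0,.01,.015,.02,.025,.03):
  for s in (0,.011):
    p=o['ee_pos']+np.array([-np.sin(y)*s,np.cos(y)*s,dz]);print(dz,s,proj(C,p).round(),proj(S,p).round(),proj(T,p).round())
```

```text
0 0 [320. 279.] [320. 251.] [313. 230.]
0 0.011 [320. 260.] [317. 248.] [317. 232.]
0.01 0 [320. 288.] [320. 247.] [313. 228.]
0.01 0.011 [320. 268.] [317. 244.] [317. 229.]
0.015 0 [320. 293.] [320. 245.] [313. 227.]
0.015 0.011 [320. 272.] [317. 242.] [317. 228.]
0.02 0 [320. 298.] [321. 243.] [313. 225.]
0.02 0.011 [320. 277.] [317. 239.] [317. 227.]
0.025 0 [320. 303.] [321. 241.] [313. 224.]
0.025 0.011 [320. 282.] [317. 237.] [317. 226.]
0.03 0 [320. 309.] [321. 239.] [313. 223.]
0.03 0.011 [320. 287.] [317. 235.] [317. 224.]
```

The side view shows the tips about 20 mm higher than the reported TCP: they appear at row 241, where the TCP projects to row 251. They passed over the lip without touching it. I'll back off, go lower in small steps and watch the force.

Request:
play_rows(commands="0 -16 -3.4 2 0; 0 -31.3 -6.8 2 0; 0 -31.3 -6.8 0 0; 0 -31.3 -6.8 -6 0; 0 -31.3 -6.8 -12 0; 0 -31.3 -6.8 -12 0")

```text
time: 2.48
ee_pos: [0.5336, -0.0159, 0.0488]
tcp_rot: [-179.9, -0.0, 102.0]
wrist_force: [-0.2, 0.9, -0.8]
opening: 0.0
```

Run:
```python
from h import *
o=get_obs();print(o['time'],o['ee_pos'],o['wrist_force'])
im=camera('side').copy();C=cam('side')
print(proj(C,o['ee_pos']))
cv2.imwrite('pics/s3.png',cv2.resize(im[190:310,240:400,::-1],None,fx=5,fy=5,interpolation=2))
cv2.imwrite('pics/w3.png',camera('wrist')[:,:,::-1])
```

```text
2.4833 [ 0.53357805 -0.01594359  0.04882105] [-0.21173904  0.87106842 -0.7884843 ]
[305.45401724 264.20747156]
```

View pics/s3.png

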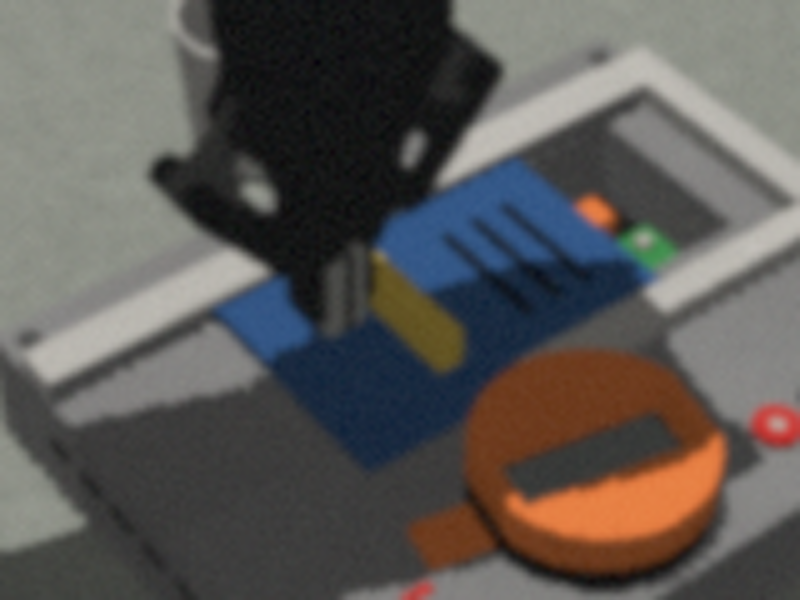

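View pics/w3.png

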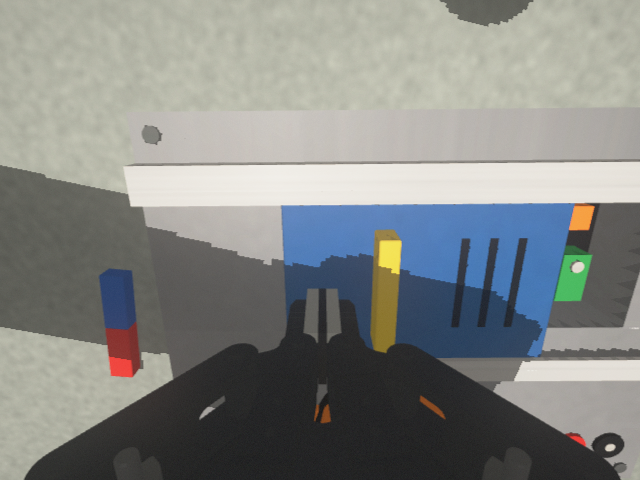

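Request:
play_rows(commands="0 0 0 -3 0; 0 0 0 -6 0; 0 0 0 -6 0; 0 6 1.3 -6 0; 0 12 2.6 -6 0; 0 18 3.9 -6 0; 0 24 5.2 -6 0; 0 30 6.5 -6 0; 0 30 6.5 -6 0")

```text
time: 3.33
ee_pos: [0.5651, -0.0093, 0.0444]
tcp_rot: [180.0, 0.0, 102.0]
wrist_force: [0.9, -0.6, -0.1]
opening: -0.0002
```

```bash
cat >> h.py <<'E'
c0=np.array([.59717,-.03328]);_y=np.radians(12.33);Rz=np.array([[np.cos(_y),-np.sin(_y)],[np.sin(_y),np.cos(_y)]])
B=lambda p:(np.array(p[:2])-c0)@Rz
W=lambda p:c0+Rz@np.array(p)
E
python3 - <<'E'
from h import *
o=get_obs();print(o['time'],o['ee_pos'],o['wrist_force'],B(o['ee_pos']))
C=cam('wrist',o);im=camera('wrist');cv2.imwrite('pics/w4.png',im[:,:,::-1])
for c in blobs(im,(22,120,60),(35,255,255)): 
    b=cv2.boundingRect(c);print(b,B(cast(C,(b[0],b[1]+b[3]/2),.072)),B(cast(C,(b[0]+b[2],b[1]+b[3]/2),.072)))
E
```

```text
3.3333 [ 0.56513126 -0.00925166  0.04438001] [ 0.88050632 -0.57710051 -0.06839268] [-0.02616867  0.03031572]
(337, 234, 24, 86) [-0.01855456  0.04475197] [-0.00795324  0.04467699]
```

View pics/w4.png

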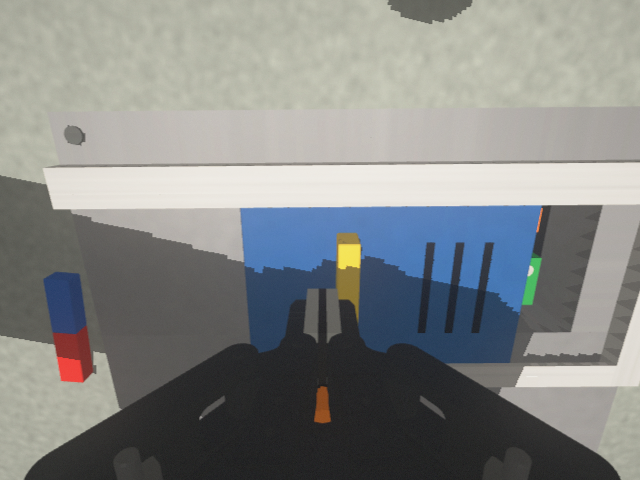

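Contact is good: the lip's -x face moved from -32 to -18.5 mm with the TCP at -26, so the half thickness of the fingers is about 7.6 mm. About 53 mm are left.

Request:
play_rows(commands="0 7.8 1.7 0 0; 0 15.6 3.4 0 0; 0 23.4 5.1 0 0; 0 31.3 6.8 0 0; 0 39 8.5 0 0; 0 45 9.8 0 0; 0 48 10.5 0 0; 0 48 10.5 0 0")

```text
time: 4.05
ee_pos: [0.6129, 0.0012, 0.0443]
tcp_rot: [180.0, -0.0, 102.0]
wrist_force: [1.1, -0.1, 0.8]
opening: -0.0002
```

```bash
cat > p.py <<'E'
from h import *
import sys
o=get_obs();print(o['time'],o['ee_pos'],o['wrist_force'],B(o['ee_pos']))
C=cam('wrist',o);im=camera('wrist');cv2.imwrite(f'pics/{sys.argv[1]}.png',im[:,:,::-1])
for c in blobs(im,(22,120,60),(35,255,255)): 
    b=cv2.boundingRect(c);print(b,B(cast(C,(b[0],b[1]+b[3]/2),.072)),B(cast(C,(b[0]+b[2],b[1]+b[3]/2),.072)))
E
python3 p.py w5
```

```text
4.05 [0.61291971 0.00123528 0.04433988] [ 1.10227258 -0.09057418  0.8253788 ] [0.02275689 0.03035593]
(337, 234, 25, 87) [0.03036356 0.04456657] [0.04140959 0.0444869 ]
```

View pics/w5.png

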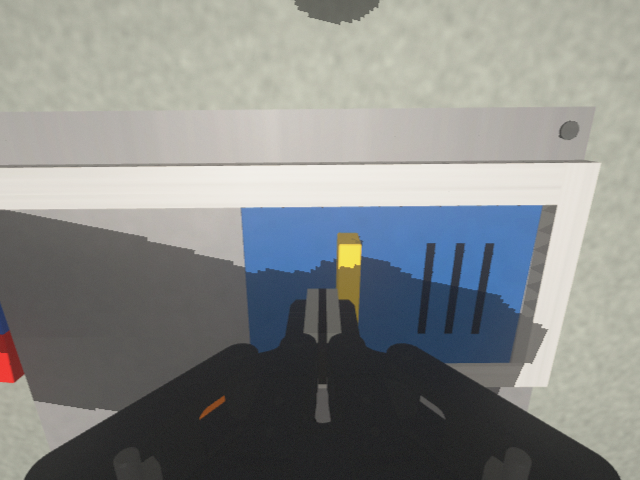

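Request:
play_rows(commands="0 1.5 0.3 0 0; 0 2.9 0.6 0 0; 0 3.9 0.8 0 0; 0 4.9 1.1 0 0; 0 4.9 1.1 0 0")

```text
time: 4.52
ee_pos: [0.6165, 0.0019, 0.0445]
tcp_rot: [-179.9, 0.0, 102.0]
wrist_force: [-4.1, -0.8, 2.2]
opening: 0.0003
```

```bash
python3 p.py w6
```

```text
4.5167 [0.61649526 0.001936   0.04446137] [-4.05862717 -0.77532784  2.16991884] [0.0263996  0.03027695]
(336, 234, 24, 84) [0.03361117 0.04516897] [0.04420567 0.04509649]
```

Request:
play_rows(commands="0 1 0.2 0 0; 0 2 0.4 0 0; 0 2 0.4 0 0")

```text
time: 4.82
ee_pos: [0.617, 0.0019, 0.0443]
tcp_rot: [-179.8, 0.0, 102.0]
wrist_force: [-12.6, -3.1, 5.9]
opening: -0.0003
```

```bash
python3 p.py w7
```

```text
4.8167 [0.61698341 0.00189386 0.04434414] [-12.60726474  -3.06161989   5.85540691] [0.02686749 0.03013155]
(335, 234, 24, 77) [0.03371434 0.0467854 ] [0.04425788 0.04672496]
```

View pics/w7.png

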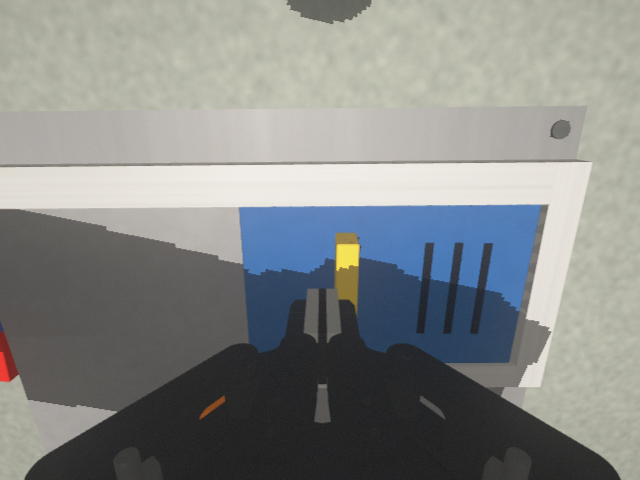

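The panel is home: it stopped at 12.6 N and the lip centre measures 39 mm (home is 40). Next I back off, rise and pre-turn the wrist by +168°, so that the last joint stays in range during the clockwise quarter turn.

Request:
play_rows(commands="0 -8 -1.7 0 0; 0 -17 -3.7 0 0; 0 -17 -3.7 20 0; 0 -17 -3.7 45 0; 0.35 -20 -20 70 7; 0.35 -22 -45 80 14; 0.35 -25 -70 80 21; 0.35 -28 -95 80 28; 0.35 -28 -106 80 35; 0.35 -28 -106 80 42")

```text
time: 5.7
ee_pos: [0.5912, -0.1059, 0.1249]
tcp_rot: [180.0, 0.1, 144.2]
wrist_force: [0.6, -0.0, -0.4]
opening: 0.0296
```

Request:
play_rows(commands="0.35 0 0 0 7; 0.35 0 0 0 14; 0.35 0 0 0 21; 0.35 0 0 0 28; 0.35 0 0 0 35; 0.35 0 0 0 42; 0.35 0 0 0 49; 0.35 0 0 0 56; 0.35 0 0 0 63; 0.35 0 0 0 70")

```text
time: 6.53
ee_pos: [0.5914, -0.1035, 0.1248]
tcp_rot: [-179.9, 0.1, -145.6]
wrist_force: [-0.4, -0.8, -0.7]
opening: 0.0297
```

Request:
play_rows(commands="0.35 0 0 0 7; 0.35 0 0 0 14; 0.35 0 0 0 21; 0.35 0 0 0 28; 0.35 0 0 0 35; 0.35 0 0 0 42; 0.35 0 0 0 49; 0.35 0 0 0 56; 0.35 0 0 0 56")

```text
time: 7.28
ee_pos: [0.5913, -0.1035, 0.1248]
tcp_rot: [-179.9, -0.0, -89.7]
wrist_force: [-0.4, 0.2, -0.7]
opening: 0.0301
```

Run:
```python
from h import *
o=get_obs();print(o['time'],o['q'],o['ee_pos'],o['tcp_rot'],o['opening'])
cv2.imwrite('pics/w8.png',camera('wrist')[:,:,::-1])
im=camera('side');cv2.imwrite('pics/s8.png',cv2.resize(im[150:350,240:480,::-1],None,fx=3.3,fy=3,interpolation=2))
im=camera('scene');cv2.imwrite('pics/sc8.png',cv2.resize(im[160:320,220:400,::-1],None,fx=4,fy=3.7))
```

```text
7.2833 [-9.93354594e+00  1.09192955e+01  7.86630708e+00  8.68521421e+01
  1.43519004e-02 -1.00261649e+02] [ 0.59133324 -0.10348168  0.12481246] [-1.79904091e+02 -2.77806700e-03 -8.96718872e+01] 0.03008321220684035
```

View pics/w8.png

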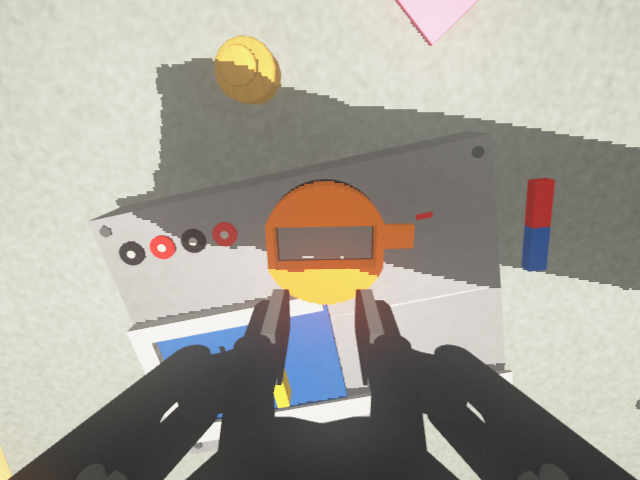

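View pics/s8.png

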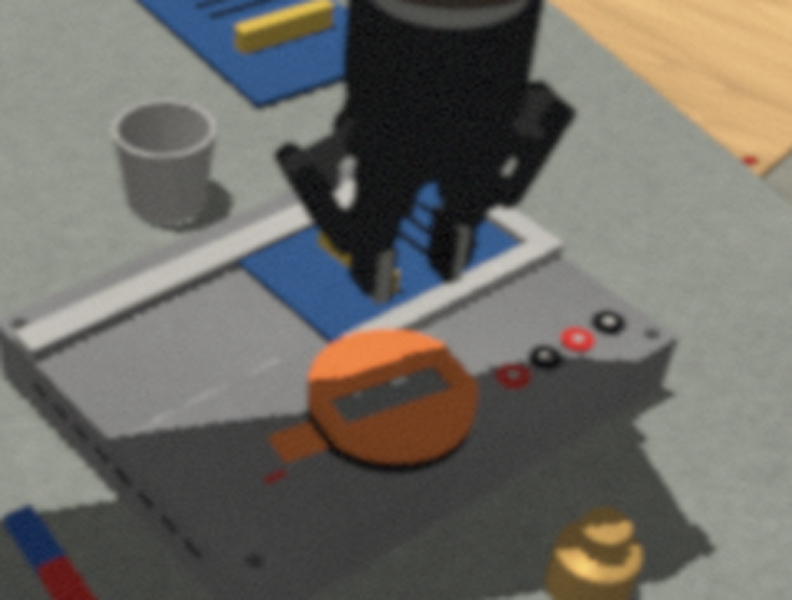

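View pics/sc8.png

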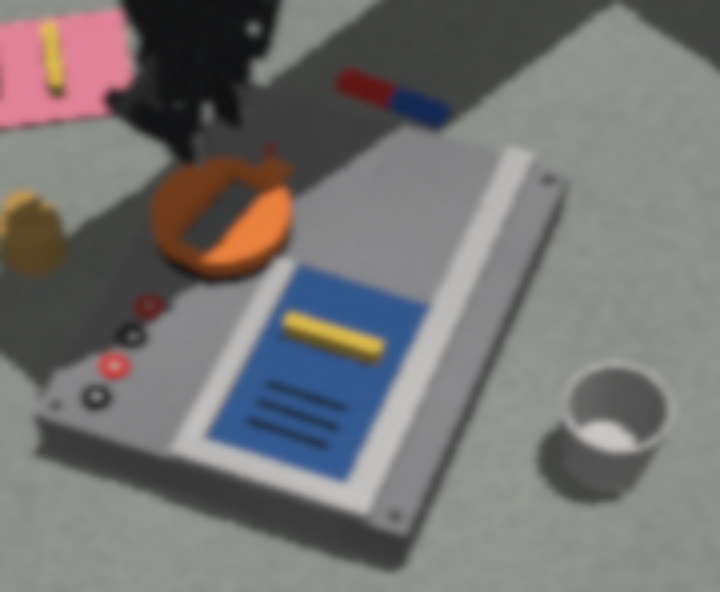

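Run:
```python
from h import *
o=get_obs();C=cam('wrist',o);S=cam('side');T=cam('scene')
im=cv2.imread('pics/w8.png')
cv2.imwrite('pics/w8c.png',cv2.resize(im[160:360,220:440],None,fx=3.6,fy=3,interpolation=2))
im=cv2.imread('pics/side0.png')
q=np.array([cast(C,p,.076)[:2] for p in ((277,227),(373,226),(374,259),(277,261))]);print(q,q.mean(0))
cs=blobs(cv2.cvtColor(cv2.imread('pics/w8.png'),cv2.COLOR_BGR2RGB),(5,130,60),(28,255,255))
print([cv2.boundingRect(c) for c in cs])
for dz in (0,.02,.025,.03):
  for dx in (-.022,.022):
    print(dz,dx,*[proj(K,o['ee_pos']+[dx,0,dz]).round(1) for K in (C,S,T)])
print('axis',proj(C,[.5907,-.1035,.076]),proj(C,[.5907,-.1035,.06]))
```

```text
[[ 0.6215215  -0.1191475 ]
 [ 0.55936159 -0.11955643]
 [ 0.55774646 -0.09651894]
 [ 0.62261161 -0.09533816]] [ 0.59031029 -0.10764026]
[(265, 181, 150, 123), (216, 36, 64, 68), (273, 371, 18, 33)]
0 -0.022 [365.8 281.8] [349.2 261. ] [278.6 198. ]
0 0.022 [282.8 282.1] [373.8 252.9] [267.3 210.5]
0.02 -0.022 [370.7 300.4] [350.  251.9] [278.1 192.7]
0.02 0.022 [278.3 300.7] [375.1 243.7] [266.6 205.3]
0.025 -0.022 [372.1 305.8] [350.2 249.5] [277.9 191.3]
0.025 0.022 [277.  306.1] [375.5 241.4] [266.5 204. ]
0.03 -0.022 [373.5 311.4] [350.4 247.2] [277.8 190. ]
0.03 0.022 [275.6 311.7] [375.8 239. ] [266.3 202.7]
axis [324.62664356 249.40975145] [324.51792389 241.35561957]
```

View pics/w8c.png

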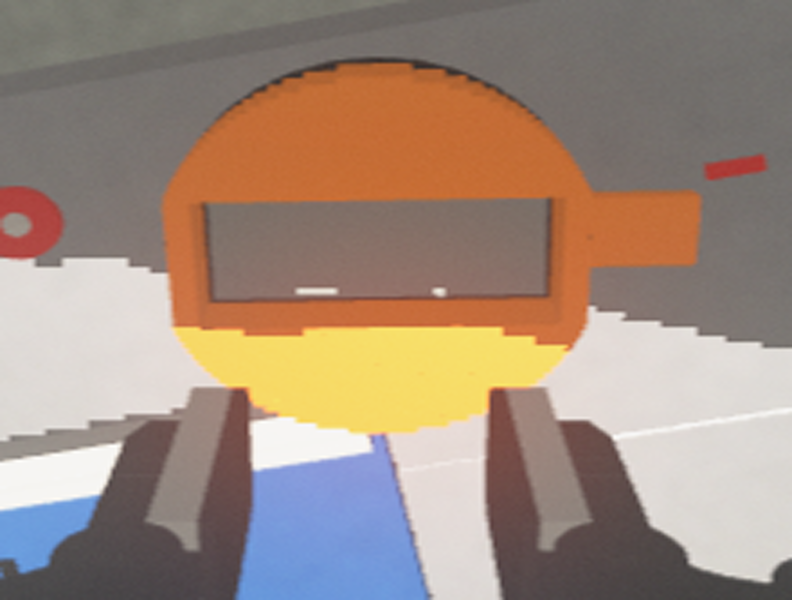

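Run:
```python
from h import *
o=get_obs();C=cam('wrist',o)
f=lambda u,v:(220+u/3.6,160+v/3)
print('rim',[cast(C,f(*p),.076)[:2].round(4) for p in ((190,205),(565,198),(565,325),(190,330),(375,60),(375,432))])
print('floor far',[cast(C,f(*p),.060)[:2].round(4) for p in ((548,296),(210,300),(380,298))])
print('tongue',[cast(C,f(*p),.053)[:2].round(4) for p in ((698,192),(698,264))])
```

```text
rim [array([ 0.6243, -0.1183]), array([ 0.5568, -0.1195]), array([ 0.5555, -0.0897]), array([ 0.6258, -0.0888]), array([ 0.5909, -0.1495]), array([ 0.5911, -0.0627])]
floor far [array([ 0.5565, -0.0902]), array([ 0.6239, -0.0894]), array([ 0.59  , -0.0898])]
tongue [array([ 0.5268, -0.1139]), array([ 0.5254, -0.0956])]
```

The slot is centred at (0.5907, -0.1042) and its direction is about 0° in world, which matches the jaws. I'll go down over it.

Request:
play_rows(commands="0.35 -0.6 -0.7 -20 0; 0.35 -0.6 -0.7 -40 0; 0.35 -0.6 -0.7 -58 0; 0.35 -0.6 -0.7 -66 0; 0.35 -0.6 -0.7 -66 0")

```text
time: 7.85
ee_pos: [0.5892, -0.104, 0.0565]
tcp_rot: [179.8, 0.0, -90.1]
wrist_force: [-0.9, 0.4, 0.1]
opening: 0.0295
```

Run:
```python
from h import *
o=get_obs();print(o['time'],o['ee_pos'],o['wrist_force'],o['opening'])
cv2.imwrite('pics/w9.png',cv2.resize(camera('wrist')[130:380,200:460,::-1],None,fx=3,fy=2.4))
im=camera('side');cv2.imwrite('pics/s9.png',cv2.resize(im[190:330,280:460,::-1],None,fx=4.4,fy=4.2,interpolation=2))
```

```text
7.85 [ 0.58917498 -0.10399594  0.05647662] [-0.88690391  0.43946587  0.13652904] 0.029501011340292815
```

View pics/w9.png

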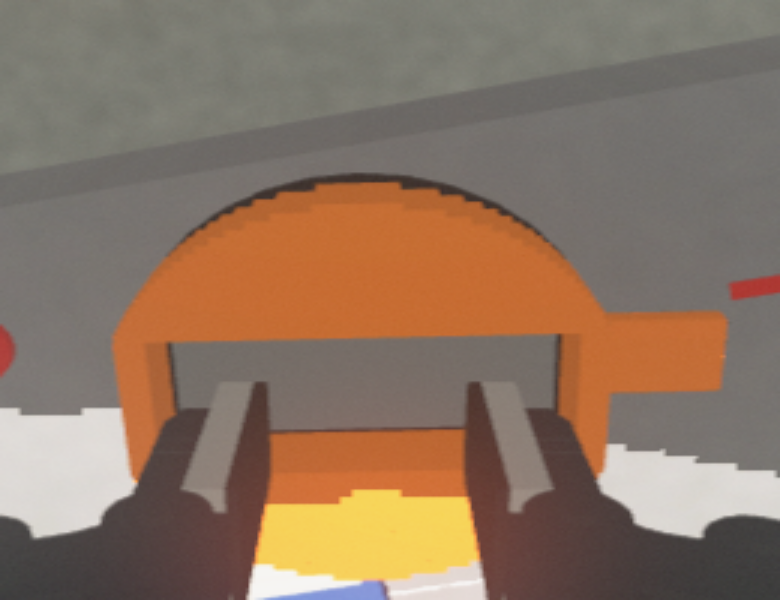

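View pics/s9.png

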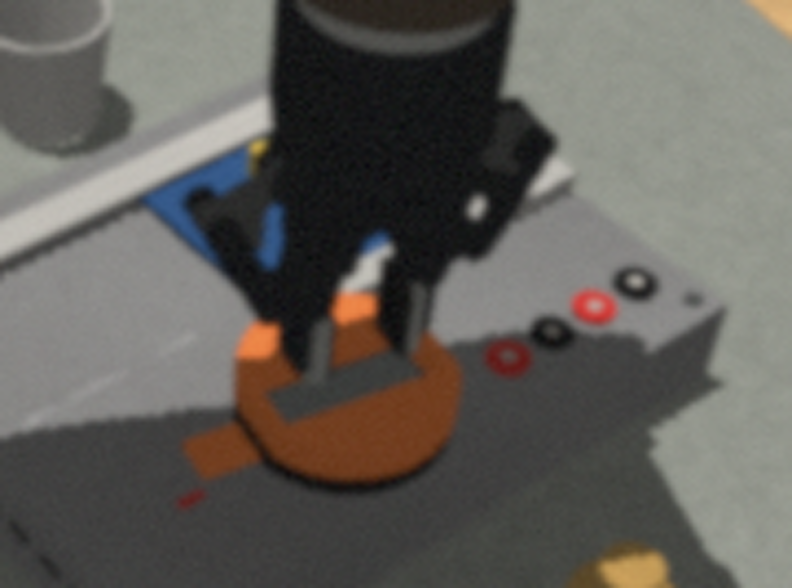

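Request:
play_rows(commands="0.35 0.6 0 -4 0; 0.35 0.6 0 -8 0; 0.35 0.6 0 -12 0; 0.35 0.6 0 -12 0")

```text
time: 8.28
ee_pos: [0.5907, -0.1042, 0.0458]
tcp_rot: [180.0, 0.0, -90.0]
wrist_force: [-0.4, 1.4, -0.1]
opening: 0.0297
```

Request:
play_rows(commands="0.35 0 0 -2 0; 0.35 0 0 -4 0; 0.35 0 0 -4 0")

```text
time: 8.53
ee_pos: [0.5907, -0.1042, 0.0421]
tcp_rot: [180.0, 0.0, -90.0]
wrist_force: [-0.3, 0.4, -0.7]
opening: 0.0298
```

Run:
```python
from h import *
o=get_obs();print(o['time'],o['ee_pos'],o['wrist_force'],o['opening'])
cv2.imwrite('pics/w10.png',cv2.resize(camera('wrist')[130:380,200:460,::-1],None,fx=3,fy=2.4))
im=camera('side');cv2.imwrite('pics/s10.png',cv2.resize(im[190:330,280:460,::-1],None,fx=4.4,fy=4.2,interpolation=2))
```

```text
8.5333 [ 0.59072611 -0.10415841  0.04208904] [-0.27772433  0.37628264 -0.68089355] 0.029799968281222246
```

View pics/w10.png

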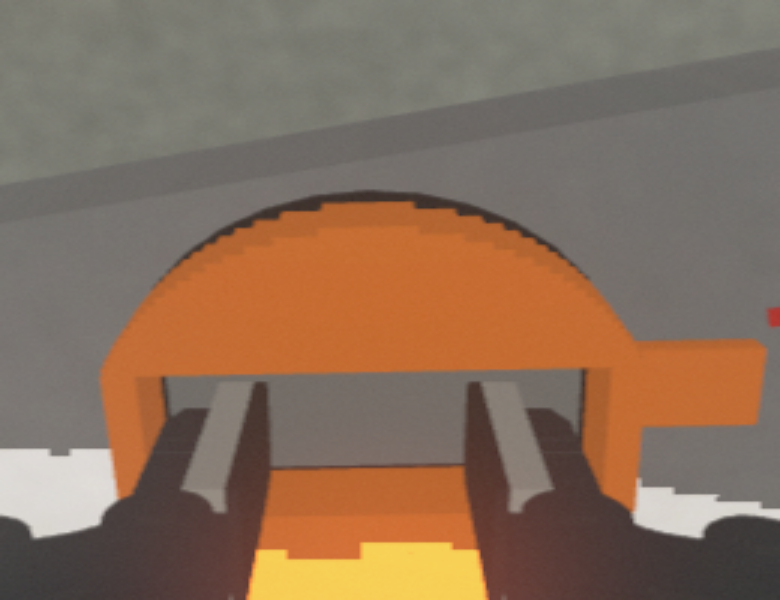

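View pics/s10.png

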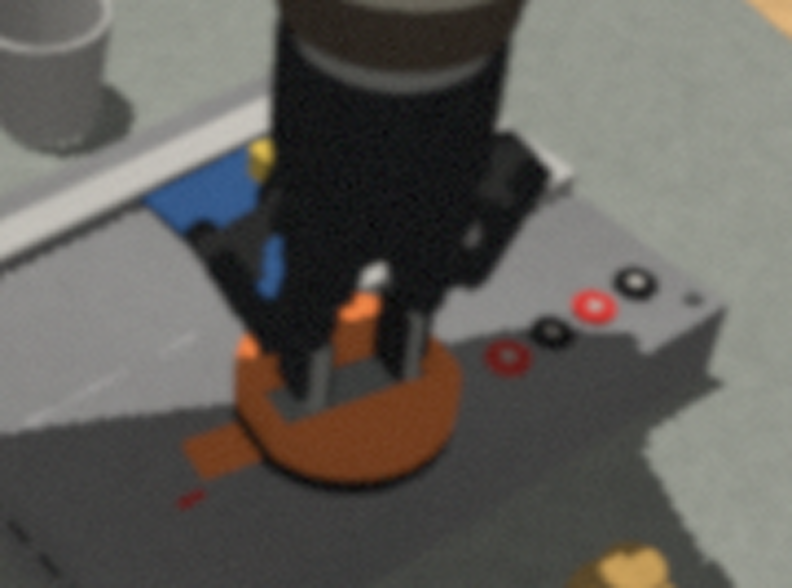

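Request:
play_rows(commands="0.35 0 0 -2 0; 0.35 0 0 -4 0; 0.35 0 0 -4 0")

```text
time: 8.88
ee_pos: [0.5907, -0.1042, 0.038]
tcp_rot: [180.0, 0.0, -90.0]
wrist_force: [-0.3, -0.3, -0.3]
opening: 0.0295
```

Request:
play_rows(commands="0.35 0 0 -1.5 0; 0.35 0 0 -3 0; 0.35 0 0 -3 0")

```text
time: 9.13
ee_pos: [0.5907, -0.1042, 0.0351]
tcp_rot: [180.0, 0.0, -90.0]
wrist_force: [0.8, 0.1, -0.7]
opening: 0.0297
```

Run:
```python
from h import *
o=get_obs();print(o['time'],o['ee_pos'],o['wrist_force'],o['opening'])
im=camera('side');cv2.imwrite('pics/s11.png',cv2.resize(im[190:330,280:460,::-1],None,fx=4.4,fy=4.2,interpolation=2))
```

```text
9.1333 [ 0.59073712 -0.10418908  0.03508528] [ 0.81638272  0.11839594 -0.71843044] 0.02972644792167725
```

View pics/s11.png

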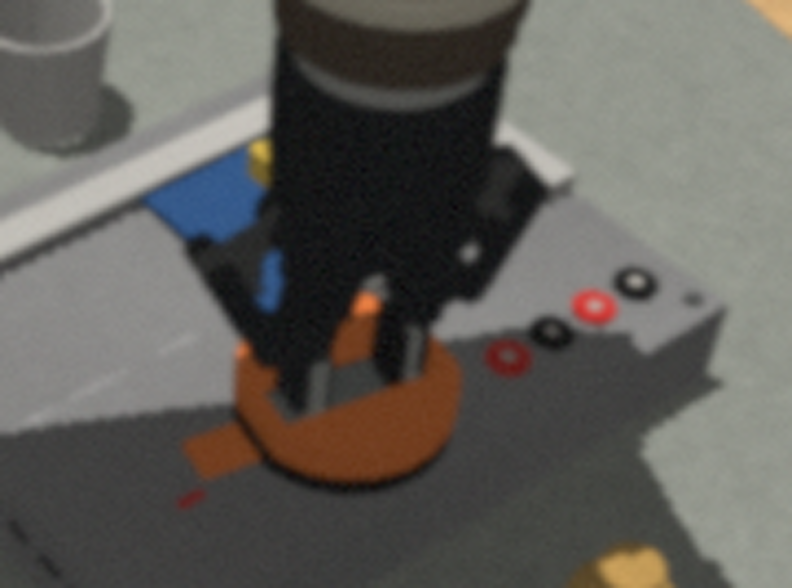

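Request:
play_rows(commands="0.35 0 0 0 -5; 0.35 0 0 0 -10; 0.35 0 0 0 -15; 0.35 0 0 0 -20; 0.35 0 0 0 -25; 0.35 0 0 0 -30; 0.35 0 0 0 -35; 0.35 0 0 0 -40")

```text
time: 9.85
ee_pos: [0.5911, -0.1043, 0.0356]
tcp_rot: [-180.0, 0.0, -130.2]
wrist_force: [1.0, -1.9, 0.2]
opening: 0.0298
```

Run:
```python
from h import *
o=get_obs();print(o['time'],o['ee_pos'],o['tcp_rot'],o['wrist_force'],o['torque'],o['opening'])
im=camera('side');cv2.imwrite('pics/s12.png',cv2.resize(im[190:330,280:460,::-1],None,fx=4.4,fy=4.2,interpolation=2))
```

```text
9.85 [ 0.5911248  -0.10427905  0.03560123] [-1.79971077e+02  6.89863074e-03 -1.30239090e+02] [ 0.99999285 -1.92263579  0.23182057] [-0.14042031 -0.05852229  0.07006785] 0.029845597148483418
```

View pics/s12.png

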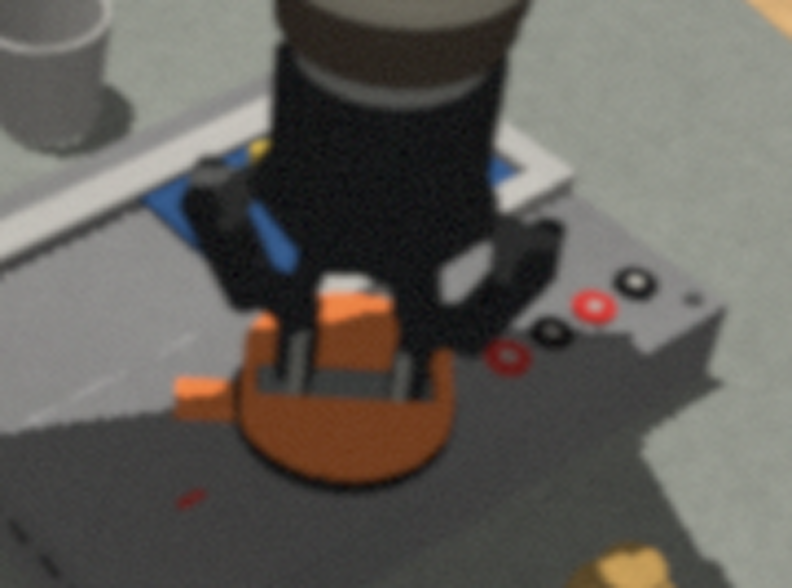

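The rotor is turning with the fingers: the tongue has swung to about (205,398) in the crop, and the torque is 0.07 N m. I'll carry on.

Request:
play_rows(commands="0.35 0 0 0 -5; 0.35 0 0 0 -10; 0.35 0 0 0 -15; 0.35 0 0 0 -20; 0.35 0 0 0 -25; 0.35 0 0 0 -30; 0.35 0 0 0 -35; 0.35 0 0 0 -40")

```text
time: 10.57
ee_pos: [0.5903, -0.1048, 0.0355]
tcp_rot: [-179.9, -0.1, -170.1]
wrist_force: [-3.9, -3.8, 2.0]
opening: 0.0298
```

```bash
cat > t.py <<'E'
from h import *
import sys
o=get_obs();print(o['time'],o['ee_pos'],o['tcp_rot'],o['wrist_force'],o['torque'],o['opening'])
im=camera('side');cv2.imwrite(f'pics/{sys.argv[1]}.png',cv2.resize(im[190:330,280:460,::-1],None,fx=4.4,fy=4.2,interpolation=2))
E
python3 t.py s13
```

```text
10.5667 [ 0.59027582 -0.10484953  0.03550371] [-1.79946704e+02 -7.76104633e-02 -1.70142376e+02] [-3.85997997 -3.81111072  1.9981272 ] [-0.6675509   0.70700662  0.12214414] 0.02977802594132374
```

View pics/s13.png

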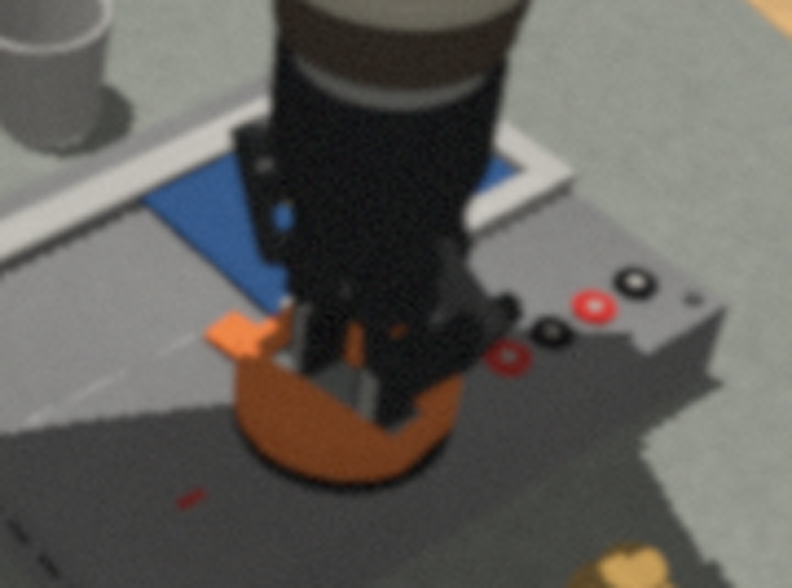

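Request:
play_rows(commands="0.35 0 0 0 -3; 0.35 0 0 0 -6; 0.35 0 0 0 -9; 0.35 0 0 0 -9")

```text
time: 10.95
ee_pos: [0.5902, -0.1049, 0.0356]
tcp_rot: [-179.9, -0.1, -179.0]
wrist_force: [-3.9, -4.4, 2.2]
opening: 0.0301
```

```bash
python3 t.py s14; python3 -c "
from h import *
C=cam('side');f=np.array([.5907,-.1043])
for a in (50,60,70,80,90):
  d=np.radians(180+12.33-a);p=f+.064*np.array([np.cos(d),np.sin(d)]);u=proj(C,[*p,.055]);print(a,((u-[280,190])*[4.4,4.2]).round())"
```

```text
10.95 [ 0.59015638 -0.10487646  0.03555515] [-1.79933297e+02 -7.56453312e-02 -1.78987809e+02] [-3.884404   -4.4015066   2.21588375] [-0.79740773  0.75307479  0.07601209] 0.030094356546461244
50 [179. 377.]
60 [188. 358.]
70 [201. 340.]
80 [218. 325.]
90 [238. 312.]
```

View pics/s14.png

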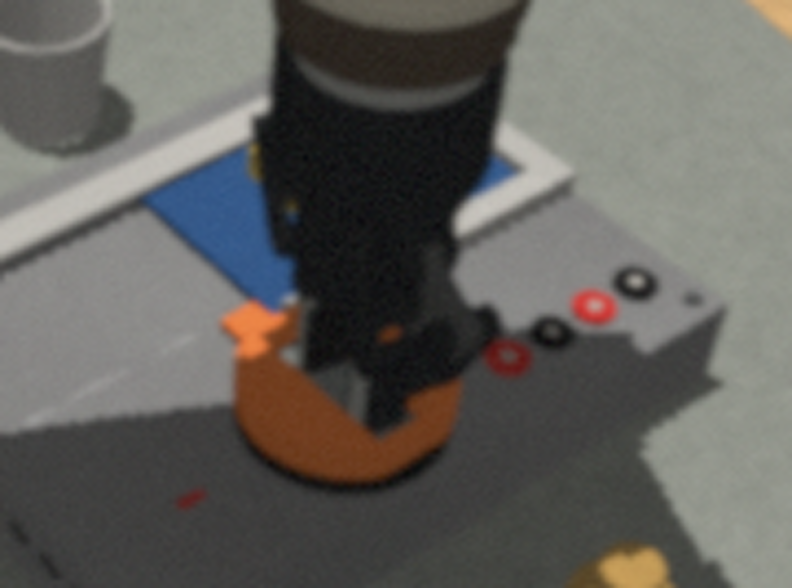

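Request:
play_rows(commands="0.35 0 0 0 -3; 0.35 0 0 0 -6; 0.35 0 0 0 -6")

```text
time: 11.25
ee_pos: [0.59, -0.1049, 0.0356]
tcp_rot: [-179.9, -0.1, 175.3]
wrist_force: [-6.4, -6.5, 2.7]
opening: 0.0303
```

```bash
python3 t.py s15
```

```text
11.25 [ 0.58997189 -0.10491498  0.0356015 ] [-1.79882602e+02 -9.11211820e-02  1.75269511e+02] [-6.40145404 -6.51288726  2.69726294] [-1.17941826  1.19984806  3.14609508] 0.030343811015322162
```

View pics/s15.png

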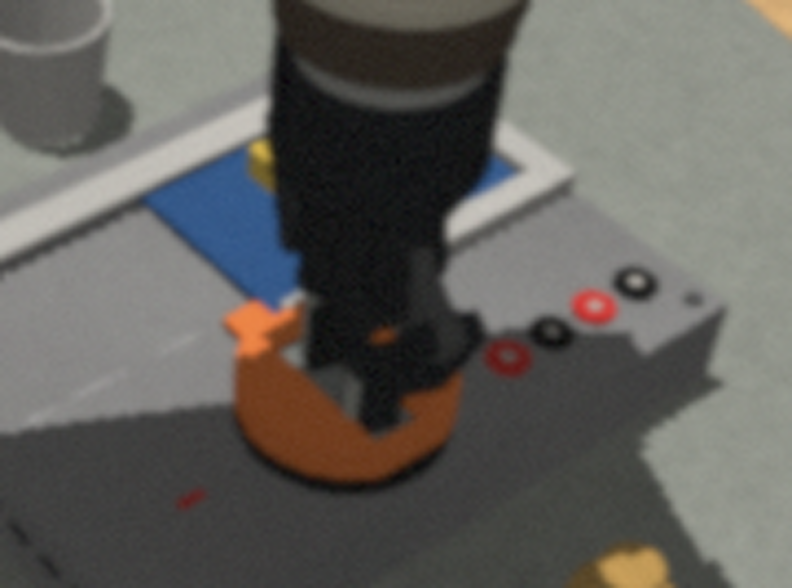

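Torque rose to 3.1 N m, so the fastener is on its hard stop. I'll ease back within the slot's play and then lift straight out.

Request:
play_rows(commands="0.35 0 0 0 3; 0.35 0 0 0 7; 0.35 0 0 0 9; 0.35 0.4 0.5 3 9; 0.35 0.4 0.5 10 9; 0.35 0.4 0.5 25 9; 0.35 0.4 0.5 50 9; 0.35 0.4 0.5 85 9; 0.35 0.4 0.5 120 9; 0.35 0.4 0.5 120 9")

```text
time: 12.13
ee_pos: [0.5937, -0.104, 0.1639]
tcp_rot: [-179.9, 0.6, -176.0]
wrist_force: [1.0, -0.4, 0.1]
opening: 0.0299
```

Run:
```python
from h import *
o=get_obs();print(o['time'],o['ee_pos'],o['tcp_rot'],o['wrist_force'],o['torque'])
cv2.imwrite('pics/w16.png',camera('wrist')[:,:,::-1])
cv2.imwrite('pics/s16.png',camera('side')[:,:,::-1])
im=camera('scene');cv2.imwrite('pics/sc16.png',cv2.resize(im[150:320,190:410,::-1],None,fx=3.6,fy=3.5))
```

```text
12.1333 [ 0.59372435 -0.10402526  0.16391095] [-179.86461349    0.58512367 -175.98480365] [ 0.95060704 -0.42353101  0.05563532] [ 0.0054821  -0.0529142  -0.07799267]
```

View pics/w16.png

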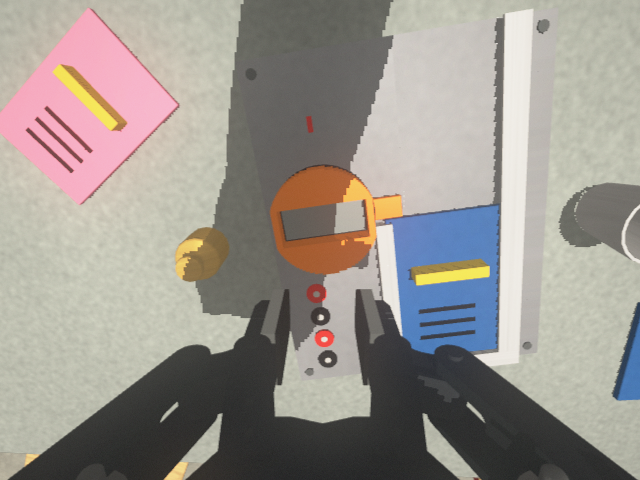

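View pics/s16.png

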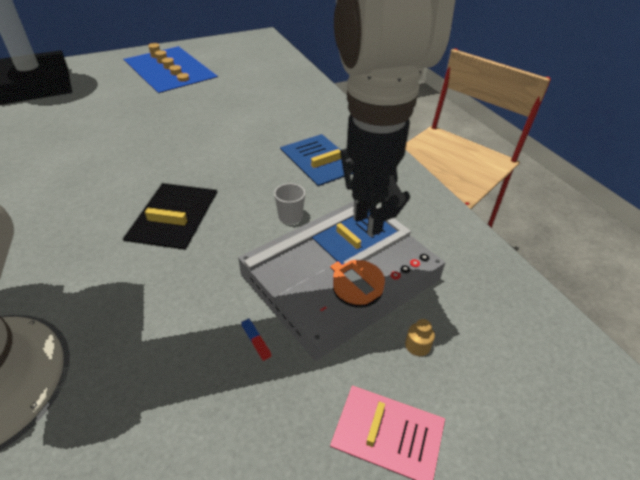

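View pics/sc16.png

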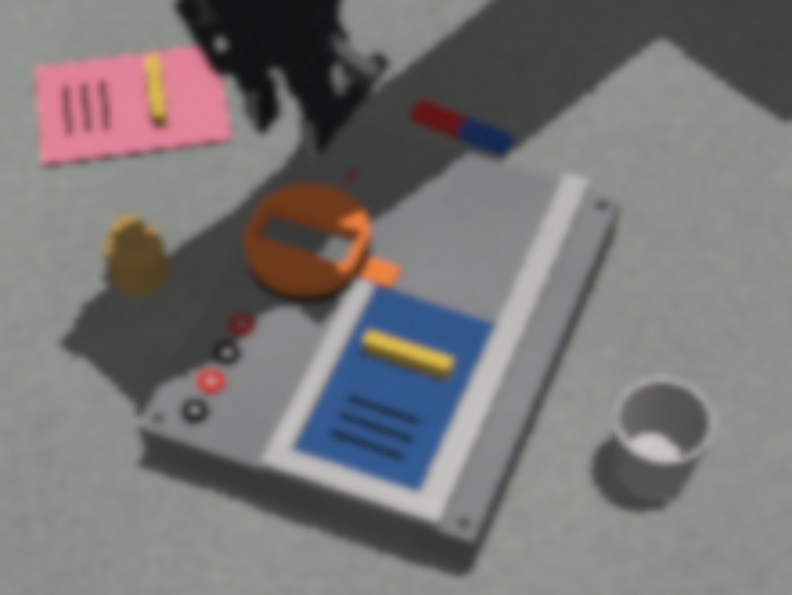

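Run:
```python
from h import *
o=get_obs();C=cam('wrist',o)
a,b=[B(cast(C,p,.0555)) for p in ((401,195),(403,216))];m=(a+b)/2;d=m-np.array([-.021,-.068])
print('tongue tip',a,b,'cam deg',180-np.degrees(np.arctan2(d[1],d[0])),'edge',90+np.degrees(np.arctan2(*(b-a)[::-1])))
e=[B(cast(C,p,.060)) for p in ((284,240),(369,233))];d=e[1]-e[0];print('slot dir cam',180-np.degrees(np.arctan2(d[1],d[0])))
print('lip',[B(cast(C,p,.072)) for p in ((413,281),(490,274))])
print('panel rear edge',[B(cast(C,p,.056)) for p in ((408,217),(497,205))])
# loose things: masks before/after in the side view
for n,lo,hi in (('brass',(12,100,50),(24,255,255)),('red',(0,150,90),(4,255,255))):
  for f in ('side0','s16'):
    im=cv2.imread(f'pics/{f}.png')[:,:,::-1].copy();print(n,f,[tuple(np.round(cv2.minAreaRect(c)[0])) for c in blobs(im,lo,hi,40)])
```

```text
tongue tip [-0.03484971 -0.00412988] [-0.01766894 -0.00381132] cam deg 85.30430864827429 edge 91.06225308527145
slot dir cam 93.36482373475764
lip [array([ 0.03191759, -0.00302957]), array([0.03460859, 0.05744335])]
panel rear edge [array([-1.64251397e-02, -4.23653578e-05]), array([-0.01606761,  0.06968808])]
brass side0 [(np.float64(461.0), np.float64(154.0)), (np.float64(495.0), np.float64(83.0)), (np.float64(420.0), np.float64(337.0)), (np.float64(165.0), np.float64(216.0)), (np.float64(167.0), np.float64(62.0)), (np.float64(375.0), np.float64(423.0)), (np.float64(320.0), np.float64(250.0)), (np.float64(324.0), np.float64(159.0))]
brass s16 [(np.float64(461.0), np.float64(154.0)), (np.float64(495.0), np.float64(83.0)), (np.float64(420.0), np.float64(337.0)), (np.float64(165.0), np.float64(216.0)), (np.float64(167.0), np.float64(62.0)), (np.float64(376.0), np.float64(424.0)), (np.float64(326.0), np.float64(158.0)), (np.float64(348.0), np.float64(235.0))]
red side0 [(np.float64(262.0), np.float64(348.0)), (np.float64(525.0), np.float64(129.0))]
red s16 [(np.float64(261.0), np.float64(348.0)), (np.float64(525.0), np.float64(129.0)), (np.float64(441.0), np.float64(98.0))]
```

The reading is about 5 mm off overall, and the arm was still settling when the picture was taken. I'll let it settle and measure once more.

Request:
play_rows(commands="0.35 0 0 0 0; 0.35 0 0 0 0; 0.35 0 0 0 0; 0.35 0 0 0 0")

```text
time: 12.62
ee_pos: [0.591, -0.1036, 0.1547]
tcp_rot: [180.0, -0.1, -176.0]
wrist_force: [0.2, -0.3, -0.2]
opening: 0.0295
```

Run:
```python
from h import *
o=get_obs();print(o['ee_pos'],o['tcp_rot'],o['wrist_force'],np.abs(o['qd']).max())
C=cam('wrist',o);im=camera('wrist');cv2.imwrite('pics/w17.png',cv2.resize(im[150:350,250:510,::-1],None,fx=3,fy=3,interpolation=2))
```

```text
[ 0.59095566 -0.10364788  0.15469763] [ 1.79981232e+02 -7.08407531e-02 -1.76000926e+02] [ 0.18271645 -0.30230542 -0.16443553] 0.3784789415589956
```

View pics/w17.png

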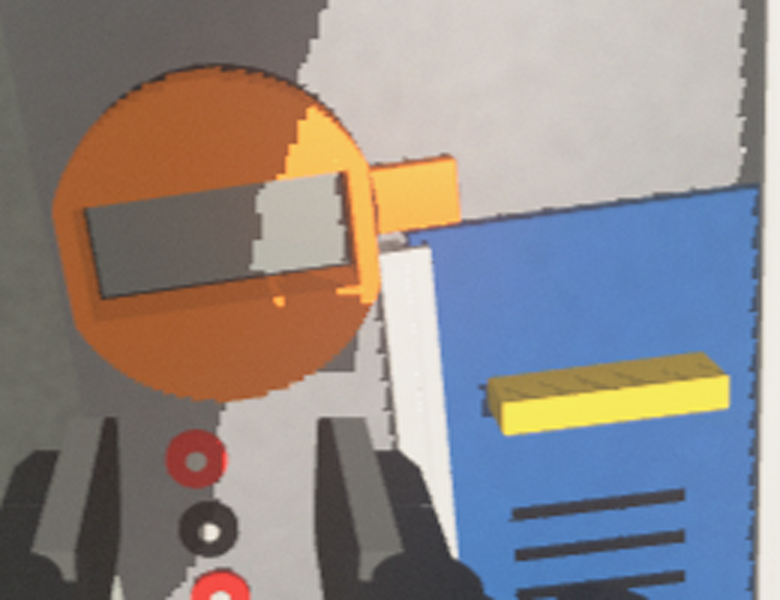

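Run:
```python
from h import *
o=get_obs();C=cam('wrist',o);g=lambda u,v:(250+u/3,150+v/3)
a,b=[B(cast(C,g(*p),.0555)) for p in ((455,157),(460,223))];m=(a+b)/2;d=m-np.array([-.021,-.068])
print('tongue',a,b,180-np.degrees(np.arctan2(d[1],d[0])))
d=np.subtract(*[B(cast(C,g(*p),.060)) for p in ((352,263),(103,298))]);print('slot',180-np.degrees(np.arctan2(d[1],d[0])))
print('panel rear',[B(cast(C,g(*p),.056)) for p in ((450,230),(755,187))])
job_done()
```

```text
tongue [-0.03006971 -0.0040296 ] [-0.01194583 -0.00404266] 89.99304308283435
slot 89.85799603234989
panel rear [array([-0.01055635, -0.00691065]), array([-0.01071671,  0.07309205])]
the job is handed in; nothing more can be done
```

The panel is home and locked, and I have handed the job in at about 12.7 s of the 50 s allowed.

- **Panel:** I pushed the small blue panel by its lip until it stopped against a 13 N push. Its rear edge last measured -10.6 mm in the box frame, where home is -10 mm.
- **Fastener:** I turned it clockwise until the torque rose to 3.1 N m at the hard stop. The tongue last measured 90.0° and the slot 89.9°.
- **Other objects:** Camera positions of the weight and magnet in the side view are unchanged to within 1 pixel. The cup I checked only by eye. The hand ended about 80 mm above the rotor with almost no force on the wrist.

Two checks disagreed along the way:

- **Fingertip height:** The tips sit about 20 mm higher than the reported TCP, so my first push passed over the lip without touching it. I found this in the side view and pushed again from lower down.
- **Late measurement:** One reading after the turn was about 5 mm off because the arm was still settling. Repeating it with the arm settled gave the figures above.

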